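# Find the stamped parts crate and push it over the dispatch strip

## Task

Two empty blue crates stand side by side on the bench, and one of them has a round red stamp on its underside. With your fingertips, first tip the left crate away from you so that it lies on its far wall with its underside facing you, then tip the right one the same way, both staying on the near side of the yellow strip. Then push the stamped crate, still lying like that, straight ahead until all of it is just beyond the yellow strip, leave the other crate lying on the near side, and do not pick up any crate or disturb the tools and tape standing around.

Things in the scene. Friction and masses are not known exactly. Their poses are not given: they have to be found in the camera images.
- crate_a: one of two lookalike empty open-topped blue plastic crates, standing left or right, 76 deep (own x, pointing away from the robot within 0.2 rad) by 130 wide (y) by 84 high (z), walls 4, 0.2 to 0.4 kg. Origin: centre of the underside. The rubber-edged base grips: a push near the top of its near wall (65 to 80 up) rolls it over its far bottom edge, a low push slides it
- crate_b: the other lookalike crate, standing right or left: same size, axes, origin and behaviour. Tipped past about 0.9 rad, a crate drops onto its far wall by itself; it is then 76 high, its origin 38 above the bench, its underside upright facing the robot, its open top facing away; a low push slides it
- stamp (a point): centre of the round red stamp (52 across, on a blue ground) that is printed on the middle of the underside of one of the two crates; out of sight until that crate is tipped
- strip: yellow dispatch strip lying flat on the bench across the robot's view, 20 wide (own x, away from the robot) by 560 long (own y), no thickness to speak of, fixed. Origin: its middle
- tape_roll: small dark roll of tape, 50 across, 19 high, between the crates; origin centre of its underside; to be left alone
- tape_measure: yellow tape measure, 36 by 84 by 62 high, to the left; origin centre of its underside; to be left alone
- nose_pliers: pliers with red handles lying at the front left, 46 by 158 by 14 high; origin centre of their underside; to be left alone
- hex_key: steel hex key lying on the right, 33 by 93 by 6 high; origin centre of its underside; to be left alone
- crate_a_mouth (a point): centre of crate_a's open top, 84 above its origin along its own z
- crate_b_mouth (a point): centre of crate_b's open top, 84 above its origin along its own z
Not all that is in view belongs to the job. Leave any orange look-alike of the crate_b alone. Leave any green look-alike of the crate_a alone.

How it is judged:
By the outcome, as a careful person would: the job done as asked, in the order asked, and still so for the second after the job is handed in, with the robot touching nothing.
It also fails if it takes over 72 s, if anything falls off the work surface, if the arm or the gripper's body presses on something with over 40 N, if the wrist force passes 120 N, or if a joint passes its speed limit or range.

## Robot

A 6-joint arm with a two-finger parallel gripper is mounted at the origin on a cart in front of the work surface, level with it; the furniture and walls round the work are solid. World frame = base frame: x ahead of the robot, y to its left, z up, the work surface at z = 0. Lengths are in m, angles in rad, forces in N, time in s.
With the tool pointing down it reaches from about 0.4 to 0.925 m from the base axis. Payload 12.5 kg.
Tool frame: the origin (TCP) lies on the mounting face of the last link; the fingertips stand 190 mm ahead of it and the grasp point (between the pads) lies 171 mm ahead of it; z points along the fingers, y is the direction in which the jaws open and shut (so a half turn about z gives the same grasp; the last joint's range is limited). The gripper opens to 95 mm and grips with 3 to 60 N. Pads are 20 mm wide; open, the fingers measure 119 mm over their backs; the gripper's body (75 mm by 180 mm) begins 59 mm behind the grasp point.
Start: joints at [-1.309, 0.491, 1.559, -0, 1.092, -0.106], TCP at [0.225, -0.583, 0.405] pointing down, gripper open.
Joint ranges: [-3.1, 3.1], [-0.84, 2.19], [0.05, 2.79], [-1.13, 4.28], [0.06, 2.93], [-2.69, 2.69]. Speed limits (rad/s): [2.22, 2.22, 2.79, 3.14, 3.14, 3.14].

## Interface

Orientations are given as a rotation vector (axis times angle).
In Python, from cell import monitor, cams, robot gives the robot as it stands.
- The arm moves only by the tool send_rows, never from a script. Its argument "moves" is a list that holds one entry, the list of rows, each a list of 7 numbers: the turn, a rotation vector about the tool's x, y, z in units of 8 degrees (1.0 is 8 degrees), then the shift along the tool's x, y, z in units of 50 mm (1.0 is 50 mm), then the opening, from 0 (shut) to 1 (fully open). A call has 1 to 8 rows; each row is the pose to reach, as a shift and turn from the pose measured when the call began, along the tool's axes at that moment; what a row does not reach only later rows make up. A row lasts 1/8 s, in which the tool goes at most 62.5 mm and 10.7 degrees, less where a joint would pass 70% of its speed; a pose out of reach is approached as far as the arm can. A call with a gripper value outside its range is refused whole. The fingers move at their own pace and stop on an object; "grip_force" is the grip in N (left out, the last holds). Time passes only in rows, so rows that repeat a pose let the fingers close. It gives the time, the measured TCP pose, the force and the opening at its end, in the units of the state.
- monitor.get_state(): the state, without advancing time (a new reading comes with each control period).
- cams.grab_frame(name): name is "side" or "top"; returns the picture (400x640x3 uint8, red, green, blue); there is no depth.
- cams.camera_info(name): a dict with "vfov" (degrees; the focal length in pixels is half the picture's height over the tangent of half this angle, whatever the lens; pixels are square), "cx", "cy" (the principal point, pixels), "extrinsics" (4x4, takes a point from world to camera coordinates). Camera axes: x right, y up, looking along -z (the intrinsics and any distortion apply to the point x, -y, -z); pixel columns grow to the right and rows downward; lengths in m; the calibration is good to about 2 mm. A picture is of the moment at which its call begins. camera_info takes no time and is no camera call.
- robot.hand_in(): hands the job in, once; it reports no verdict.
The state is a dict: "time": time; "joint_positions": joint angles; "dq": joint speeds; "joint_efforts": joint torques, N m; "ee_pos": TCP position; "orientation": TCP orientation; "contact_force": force on the tool from outside, world axes, zero at the start; "wrist_torque": the same for the moment, N m; "width": finger opening in m.
Only numpy, scipy, OpenCV 4.12 (cv2) and the standard library are available. Lean on these libraries where they do the work, as an engineer would, in place of code of your own. Each camera call takes 0.05 s, during which the arm holds its last target.

## Working session

There is one attempt and no reset: what is moved stays moved. The work goes in short steps, Python scripts to look and compute and a tool call to move; the robot and the scene stay as the last step left them, time stands still between calls to the robot, and variables do not carry over. Pictures are saved under pics/ and viewed, and the job is handed in when it is done.

Besides the shell and the picture viewer there is one more tool, called after "Call:" as a command line: name --argument value ..., lists and objects as JSON in quotes. send_rows: Moves the arm, as the interface text tells. Its arguments: {"type":"object","properties":{"moves":{"type":"array"},"grip_force":{"type":"number"}},"required":["moves"]}

```bash
mkdir -p pics; ls; python3 - <<'E'
from cell import monitor,cams,robot
import cv2,numpy as np
for n in("top","side"):
    i=cams.camera_info(n);print(n,i)
    cv2.imwrite(f"pics/{n}0.png",cams.grab_frame(n)[:,:,::-1])
s=monitor.get_state();print(s)
E
```

```text
pics
top {'vfov': 48.01382621848382, 'cx': 321.9965028557165, 'cy': 204.86452417053573, 'extrinsics': array([[ 0.0288212 , -0.99942869,  0.01765321, -0.02209418],
       [ 0.98273918,  0.03155966,  0.18228464, -0.5063151 ],
       [-0.18273763,  0.01209484,  0.98308732, -1.14157095],
       [ 0.        ,  0.        ,  0.        ,  1.        ]])}
side {'vfov': 44.70904843093123, 'cx': 317.3508350010931, 'cy': 202.73142473663512, 'extrinsics': array([[ 0.22631843, -0.97379585, -0.0223965 , -0.11461154],
       [ 0.45877204,  0.08628309,  0.88435482, -0.30468692],
       [-0.85924862, -0.21042068,  0.46627776, -0.79401468],
       [ 0.        ,  0.        ,  0.        ,  1.        ]])}
{'time': 0.1, 'joint_positions': array([-1.30859526e+00,  4.91495932e-01,  1.55939410e+00,  6.31955006e-07,
        1.09171879e+00, -1.05590529e-01]), 'dq': array([-0.00069007, -0.00115359, -0.00109077, -0.00054582, -0.00108056,
        0.00130198]), 'joint_efforts': array([ 3.84836356e-03, -6.13620043e+01, -2.58607310e+01,  6.94210175e-02,
        4.69440117e-02, -3.05706180e-05]), 'ee_pos': array([ 0.22474104, -0.58316225,  0.40422024]), 'orientation': array([-3.08762559e+00, -5.74289264e-01,  1.23944887e-04]), 'contact_force': array([ 0.50537334, -0.19522907,  0.34031142]), 'wrist_torque': array([ 0.00423753,  0.03143681, -0.00673535]), 'width': 0.09517182811072682}
```

View pics/top0.png

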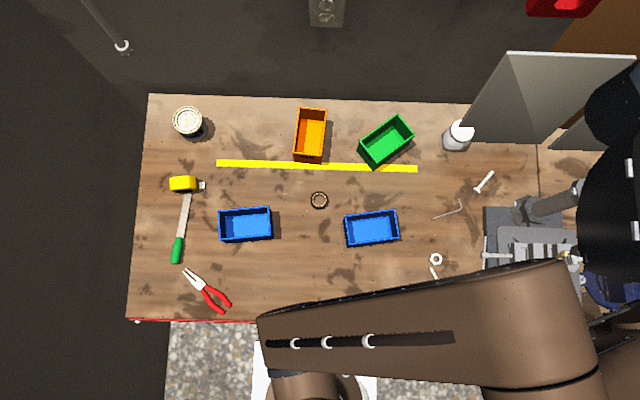

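View pics/side0.png

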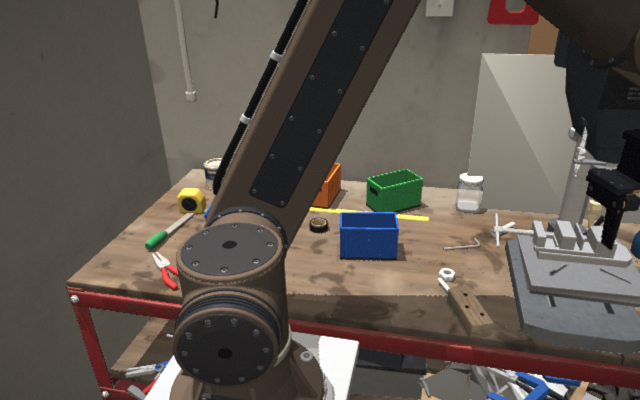

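Top view: the candidates are blue crates at (245,224) and (372,228). The lookalikes are orange (310,133) and green (386,141). The strip runs from (217,163) to (417,169), with the tape roll at (319,200). I'll choose the two blue ones; next I measure and crop.

```bash
cat > h.py <<'E'
import cv2,numpy as np
from cell import monitor,cams,robot
from scipy.spatial.transform import Rotation as R
def cam(n):
    i=cams.camera_info(n);f=200/np.tan(np.radians(i['vfov'])/2);return f,i['cx'],i['cy'],np.array(i['extrinsics'])
def ray(n,p,z):
    f,cx,cy,E=cam(n);d=np.array([(p[0]-cx)/f,-(p[1]-cy)/f,-1]);Rm=E[:3,:3];o=-Rm.T@E[:3,3];d=Rm.T@d
    return o+d*(z-o[2])/d[2]
def proj(n,P):
    f,cx,cy,E=cam(n);c=E[:3,:3]@np.array(P)+E[:3,3];return np.array([cx+f*c[0]/-c[2],cy-f*c[1]/-c[2]])
def mask(im,col):
    h=cv2.cvtColor(im,cv2.COLOR_RGB2HSV)
    lo,hi={'blue':((105,120,40),(125,255,255)),'yellow':((25,180,120),(33,255,255)),'orange':((10,200,60),(20,255,255)),'green':((50,150,40),(70,255,255)),'red':((0,150,60),(6,255,255))}[col]
    return cv2.inRange(h,lo,hi)
def blobs(m,a=100):
    c,_=cv2.findContours(m,cv2.RETR_EXTERNAL,cv2.CHAIN_APPROX_NONE);return [x for x in c if cv2.contourArea(x)>a]
E
python3 - <<'E'
from h import *
im=cv2.imread('pics/top0.png')[:,:,::-1].copy()
for col,zs in(('blue',(.084,)),('yellow',(0,)),('orange',(.084,0)),('green',(.084,0))):
    for c in blobs(mask(im,col)):
        r=cv2.minAreaRect(c);b=cv2.boxPoints(r)
        print(col,np.round(r[0],1),np.round(r[1],1))
        for z in zs: print(z,[np.round(ray('top',p,z)[:2],3).tolist() for p in b])
cv2.imwrite('pics/crop.png',cv2.resize(im[90:260,200:430,::-1],None,fx=3.4,fy=3.4,interpolation=cv2.INTER_CUBIC))
E
```

```text
blue [370.9 227.1] [32.3 53.4]
0.084 [[0.475, -0.058], [0.5, -0.193], [0.418, -0.206], [0.393, -0.072]]
blue [244.3 223.9] [33.1 53.6]
0.084 [[0.478, 0.263], [0.496, 0.128], [0.412, 0.116], [0.394, 0.249]]
yellow [179.4 182. ] [12.6 20.3]
0 [[0.581, 0.419], [0.589, 0.364], [0.553, 0.358], [0.546, 0.413]]
yellow [397.  167.5] [ 7. 38.]
0 [[0.637, -0.161], [0.641, -0.268], [0.62, -0.268], [0.617, -0.161]]
yellow [294.  164.6] [154.2   7.2]
0 [[0.616, 0.289], [0.637, 0.29], [0.639, -0.142], [0.618, -0.141]]
orange [309.2 134.7] [29.2 53.4]
0.084 [[0.618, 0.077], [0.765, 0.066], [0.758, -0.012], [0.611, 0.001]]
0 [[0.642, 0.082], [0.8, 0.07], [0.792, -0.013], [0.635, 0.0]]
green [176.6 250.2] [ 8.8 26.5]
0.084 [[0.342, 0.368], [0.407, 0.362], [0.404, 0.34], [0.339, 0.346]]
0 [[0.346, 0.394], [0.416, 0.388], [0.413, 0.365], [0.343, 0.371]]
green [384.9 141.1] [31.8 55.7]
0.084 [[0.664, -0.083], [0.759, -0.203], [0.688, -0.252], [0.596, -0.132]]
0 [[0.692, -0.09], [0.793, -0.219], [0.717, -0.271], [0.618, -0.142]]
```

View pics/crop.png

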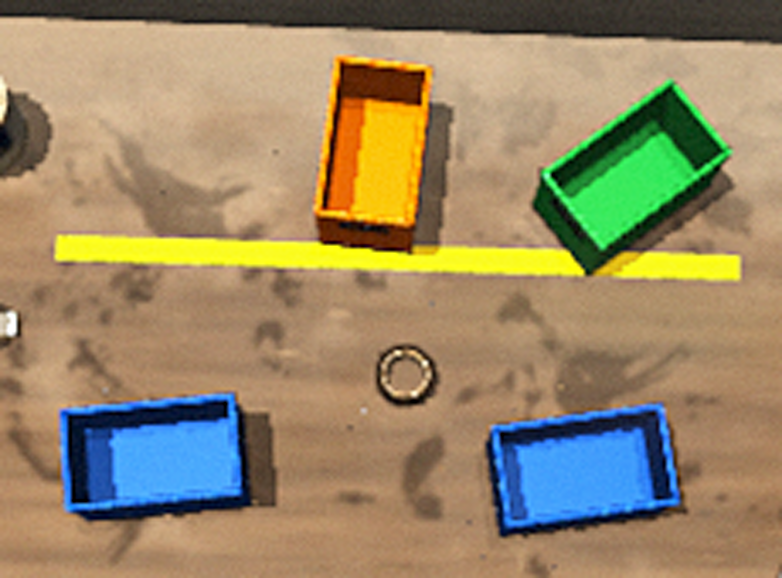

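```bash
python3 - <<'E'
from h import *
a=cv2.imread('pics/top0.png')[140:340,430:640];b=cv2.imread('pics/side0.png')[110:310,430:640]
cv2.imwrite('pics/crop2.png',np.hstack([cv2.resize(x,None,fx=1.9,fy=1.9,interpolation=cv2.INTER_CUBIC) for x in(a,b)]))
for p in((525,210),(580,188),(490,255),(485,210),(600,255)):
    print(p,[np.round(ray('top',p,z)[:2],3) for z in(0,.1,.2,.3)])
print(proj('top',(.225,-.583,.215)),proj('side',(.225,-.583,.215)),proj('top',(.225,-.583,.405)),proj('side',(.225,-.583,.405)))
E
```

```text
(525, 210) [array([ 0.519, -0.57 ]), array([ 0.5  , -0.522]), array([ 0.481, -0.474]), array([ 0.462, -0.427])]
(580, 188) [array([ 0.587, -0.728]), array([ 0.562, -0.668]), array([ 0.538, -0.607]), array([ 0.513, -0.546])]
(490, 255) [array([ 0.392, -0.467]), array([ 0.383, -0.428]), array([ 0.375, -0.389]), array([ 0.367, -0.35 ])]
(485, 210) [array([ 0.515, -0.458]), array([ 0.497, -0.42 ]), array([ 0.478, -0.381]), array([ 0.46 , -0.343])]
(600, 255) [array([ 0.401, -0.769]), array([ 0.392, -0.705]), array([ 0.383, -0.641]), array([ 0.373, -0.577])]
[584.01080954 326.22394236] [634.95793423 241.94099004] [647.73963125 335.21281024] [673.53016717 126.166892  ]
```

View pics/crop2.png

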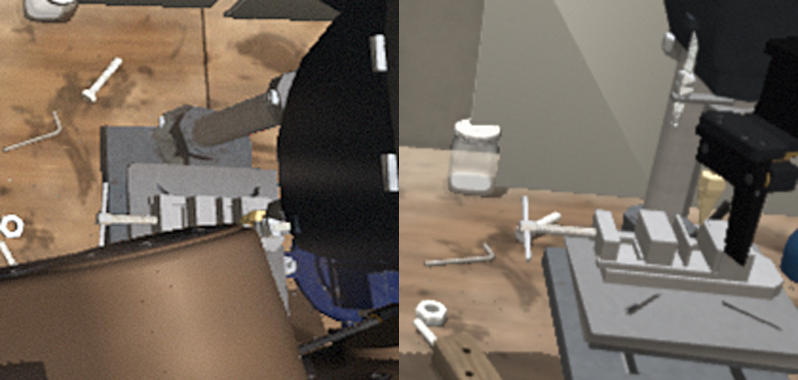

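Both blue crates confirmed (open-topped, plain blue). Now a helper to convert target poses into rows.

```bash
cat >> h.py <<'E'
def rows(targets):
    """targets: (x,y,z_tip,yaw of tool x)"""
    s=monitor.get_state();R0=R.from_rotvec(s['orientation']);p0=np.array(s['ee_pos'])
    for x,y,zt,yaw in targets:
        Rt=R.from_euler('z',yaw)*R.from_euler('x',np.pi)
        t=np.degrees((R0.inv()*Rt).as_rotvec())/8; d=R0.inv().apply(np.array([x,y,zt+.19])-p0)/.05
        print(np.round(t,2).tolist(),np.round(d,2).tolist())
def st():
    s=monitor.get_state();M=R.from_rotvec(s['orientation']).as_matrix()
    print('t',s['time'],'pos',np.round(s['ee_pos'],4),'tipz',round(s['ee_pos'][2]-.19,4),'yaw',round(np.arctan2(M[1,0],M[0,0]),3),'tilt',np.round(M[:,2],3),'F',np.round(s['contact_force'],1),'w',round(s['width'],3),'q',np.round(s['joint_positions'],2))
E
python3 - <<'E'
from h import *
rows([(.225,-.45,.23,.37),(.33,-.36,.23,.37),(.43,-.22,.23,.37),(.46,-.05,.23,.25),(.46,.05,.23,.2),(.42,.14,.23,.13)])
E
```

```text
[-0.01, -0.0, -0.02] [0.96, -2.48, -0.31]
[-0.01, -0.0, -0.02] [3.57, -3.41, -0.31]
[-0.01, -0.0, -0.02] [6.44, -5.3, -0.31]
[-0.01, -0.0, 0.84] [8.22, -8.26, -0.31]
[-0.01, -0.0, 1.2] [8.94, -10.12, -0.3]
[-0.01, 0.0, 1.7] [8.84, -12.09, -0.3]
```

Call:
send_rows --moves '[[[0,0,0,0.5,-1.2,-0.3,0.6],[0,0,0,1.0,-2.4,-0.3,0.6],[0,0,0,2.0,-2.8,-0.3,0.6],[0,0,0,3.0,-3.2,-0.3,0.6],[0,0,0,4.0,-3.8,-0.3,0.6],[0,0,0,4.7,-4.3,-0.3,0.6],[0,0,0,5.5,-4.9,-0.3,0.6],[0,0,0,6.0,-5.5,-0.3,0.6]]]'

```text
time: 1.1
ee_pos: [0.4066, -0.2171, 0.4194]
orientation: [-3.087, -0.575, 0.0]
contact_force: [0.3, -0.0, 0.1]
width: 0.057
```

```bash
python3 - <<'E'
from h import *
st()
rows([(.46,-.05,.22,.25),(.46,.05,.22,.2),(.4,.17,.22,.13),(.385,.178,.15,.13)])
E
```

```text
t 1.1 pos [ 0.4066 -0.2171  0.4194] tipz 0.2294 yaw 0.369 tilt [-0.     0.001 -1.   ] F [ 0.3 -0.   0.1] w 0.057 q [-0.63  0.24  1.92  0.    0.98  0.57]
[-0.01, -0.0, 0.85] [2.2, -2.73, 0.19]
[-0.01, 0.0, 1.21] [2.92, -4.6, 0.19]
[-0.01, 0.0, 1.71] [2.67, -7.27, 0.2]
[-0.01, 0.0, 1.71] [2.44, -7.53, 1.6]
```

Call:
send_rows --moves '[[[0,0,0.3,0.8,-1.0,0.2,0.6],[0,0,0.6,1.6,-2.0,0.2,0.6],[0,0,0.9,2.2,-3.0,0.2,0.6],[0,0,1.2,2.6,-4.1,0.2,0.6],[0,0,1.5,2.8,-5.3,0.2,0.6],[0,0,1.7,2.7,-6.4,0.2,0.6],[0,0,1.7,2.4,-7.4,0.2,0.6],[0,0,1.7,2.3,-7.5,0.2,0.6]]]'

```text
time: 2.1
ee_pos: [0.3771, 0.1758, 0.4097]
orientation: [-3.133, -0.212, 0.001]
contact_force: [0.4, -0.0, -0.1]
width: 0.0574
```

```bash
python3 - <<'E'
from h import *
st()
for n in("top","side"): cv2.imwrite(f"pics/{n}1.png",cams.grab_frame(n)[:,:,::-1])
rows([(.38,.182,.15,.13),(.38,.182,.071,.13)])
a=np.hstack([cv2.imread(f'pics/{n}1.png')[100:350,150:540] for n in('top','side')]);cv2.imwrite('pics/b1.png',a)
E
```

```text
t 2.1 pos [0.3771 0.1758 0.4097] tipz 0.2197 yaw 0.135 tilt [-0.001  0.001 -1.   ] F [ 0.4 -0.  -0.1] w 0.057 q [0.28 0.19 2.03 0.   0.93 1.71]
[-0.01, 0.0, 0.02] [0.05, -0.15, 1.4]
[-0.01, 0.0, 0.02] [0.05, -0.14, 2.98]
```

View pics/b1.png

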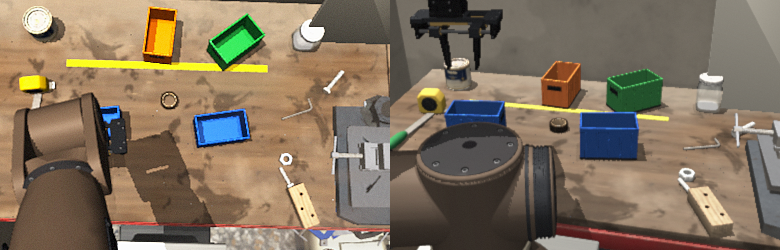

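Side view: left crate around (475,112) in the mosaic, with the gripper hanging above it and clear. Checking the corner predictions in the side view.

```bash
python3 - <<'E'
from h import *
im=cv2.imread('pics/side1.png')
for far,yaw in(((.487,.1955),.13),((.4875,-.1255),.183)):
    u=np.array([np.cos(yaw),np.sin(yaw)]);v=np.array([-u[1],u[0]])
    for a in(0,-.076):
        for b in(.065,-.065):
            for z in(.084,0):
                if z==0 and a==0: continue
                p=np.array(far)+u*a+v*b;q=proj('side',(*p,z));cv2.circle(im,(int(q[0]*8),int(q[1]*8)),12,(0,0,255),-1,shift=3)
cv2.imwrite('pics/s1c.png',cv2.resize(im[180:300,170:430],None,fx=3,fy=3))
E
```

```text
(no output)
```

View pics/s1c.png

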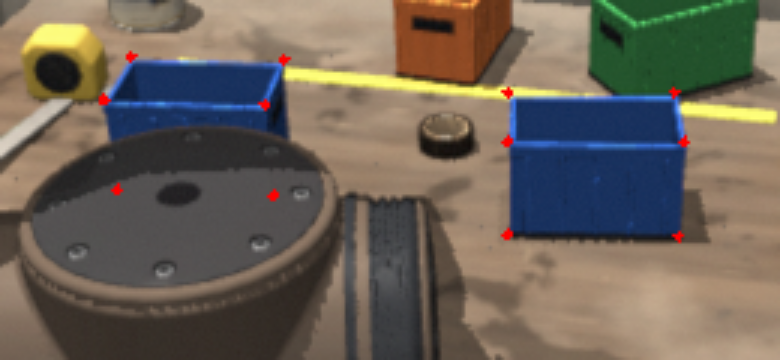

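Predicted corners match the crate edges to about 1 px, so I'll descend behind the near wall.

Call:
send_rows --moves '[[[0,0,0,0.05,-0.15,1.0,0.6],[0,0,0,0.05,-0.15,2.0,0.6],[0,0,0,0.05,-0.15,2.8,0.6],[0,0,0,0.05,-0.15,2.95,0.6],[0,0,0,0.05,-0.15,2.95,0.6]]]'

```text
time: 2.82
ee_pos: [0.3806, 0.1818, 0.2627]
orientation: [-3.134, -0.207, 0.001]
contact_force: [0.5, -0.0, 0.2]
width: 0.0572
```

```bash
python3 - <<'E'
from h import *
st()
th=np.array([0,.1,.2,.35,.5,.65,.8,.9,1.0,1.1]);far=np.array([.487,.1955]);yaw=.13;u=np.array([np.cos(yaw),np.sin(yaw)])
T=[]
for t in th:
    h=.072; a=-.076*np.cos(t)+h*np.sin(t)-.010; z=.076*np.sin(t)+h*np.cos(t)
    p=far+u*a; T.append((*p,z,yaw)); print(round(t,2),np.round(p,3),round(z,3))
rows(T)
E
```

```text
t 2.825 pos [0.3806 0.1818 0.2627] tipz 0.0727 yaw 0.132 tilt [-0.001  0.001 -1.   ] F [ 0.5 -0.   0.2] w 0.057 q [0.29 0.45 2.19 0.   0.51 1.73]
0.0 [0.402 0.184] 0.072
0.1 [0.409 0.185] 0.079
0.2 [0.417 0.186] 0.086
0.35 [0.431 0.188] 0.094
0.5 [0.445 0.19 ] 0.1
0.65 [0.46  0.192] 0.103
0.8 [0.476 0.194] 0.105
0.9 [0.486 0.195] 0.104
1.0 [0.496 0.197] 0.103
1.1 [0.507 0.198] 0.1
[-0.01, 0.0, 0.01] [0.42, 0.0, 0.01]
[-0.01, 0.0, 0.01] [0.58, 0.0, -0.13]
[-0.01, 0.0, 0.01] [0.74, 0.01, -0.26]
[-0.01, 0.0, 0.01] [1.01, 0.01, -0.42]
[-0.01, 0.0, 0.01] [1.3, 0.01, -0.54]
[-0.01, 0.0, 0.01] [1.61, 0.01, -0.61]
[-0.01, 0.0, 0.01] [1.92, 0.01, -0.64]
[-0.01, 0.0, 0.01] [2.13, 0.01, -0.63]
[-0.01, 0.0, 0.01] [2.34, 0.01, -0.6]
[-0.01, 0.0, 0.01] [2.54, 0.01, -0.55]
```

Call:
send_rows --moves '[[[0,0,0,0.2,0,0,0.6],[0,0,0,0.4,0,0,0.6],[0,0,0,0.5,0,-0.03,0.6],[0,0,0,0.6,0,-0.1,0.6],[0,0,0,0.75,0,-0.2,0.6]]]'

```text
time: 3.45
ee_pos: [0.4179, 0.1868, 0.2731]
orientation: [-3.134, -0.207, 0.002]
contact_force: [-3.0, 0.5, 2.6]
width: 0.0572
```

```bash
python3 - <<'E'
from h import *
st()
for n in("top","side"): cv2.imwrite(f"pics/{n}2.png",cams.grab_frame(n)[:,:,::-1])
a=np.hstack([cv2.resize(cv2.imread(f'pics/{n}2.png')[170:270,170:300],None,fx=3,fy=3) for n in('top','side')]);cv2.imwrite('pics/b2.png',a)
E
```

```text
t 3.45 pos [0.4179 0.1868 0.2731] tipz 0.0831 yaw 0.132 tilt [-0.001  0.001 -1.   ] F [-3.   0.5  2.6] w 0.057 q [0.28 0.46 2.09 0.   0.58 1.71]
```

View pics/b2.png

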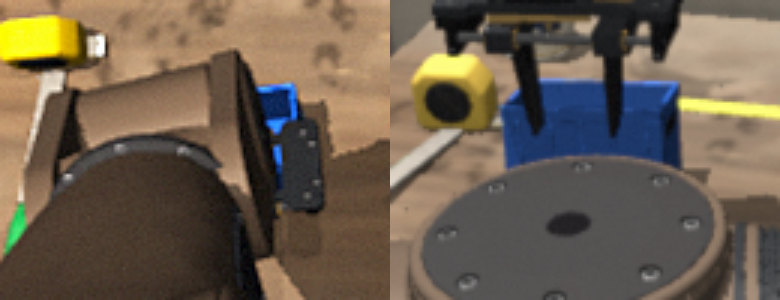

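Call:
send_rows --moves '[[[0,0,0,0.25,0,-0.18,0.6],[0,0,0,0.5,0,-0.3,0.6],[0,0,0,0.75,0,-0.37,0.6],[0,0,0,1.0,0,-0.4,0.6],[0,0,0,1.2,0,-0.4,0.6]]]'

```text
time: 4.18
ee_pos: [0.4788, 0.1948, 0.2933]
orientation: [-3.133, -0.207, -0.002]
contact_force: [-0.3, -0.1, 0.4]
width: 0.0566
```

```bash
python3 - <<'E'
from h import *
st()
for n in("top","side"): cv2.imwrite(f"pics/{n}3.png",cams.grab_frame(n)[:,:,::-1])
a=np.hstack([cv2.resize(cv2.imread(f'pics/{n}3.png')[150:270,170:300],None,fx=3,fy=3) for n in('top','side')]);cv2.imwrite('pics/b3.png',a)
E
```

```text
t 4.175 pos [0.4788 0.1948 0.2933] tipz 0.1033 yaw 0.132 tilt [ 0.001  0.001 -1.   ] F [-0.3 -0.1  0.4] w 0.057 q [0.26 0.49 1.94 0.   0.71 1.7 ]
```

View pics/b3.png

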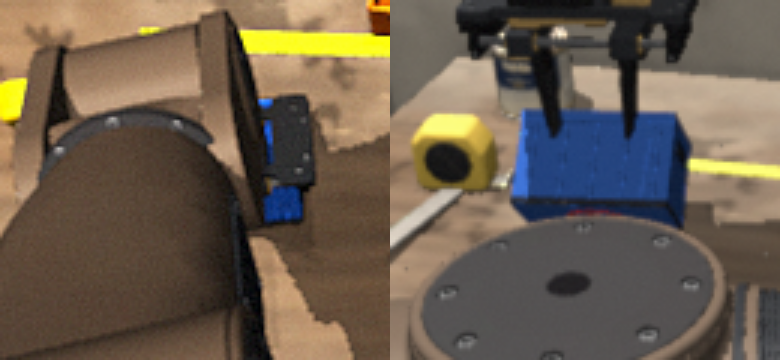

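Call:
send_rows --moves '[[[0,0,0,0.15,0,0.0,0.6],[0,0,0,0.3,0,0.03,0.6],[0,0,0,0.5,0,0.08,0.6],[0,0,0,0.6,0,0.1,0.6],[0,0,0,0.6,0,0.1,0.6]]]'

```text
time: 4.9
ee_pos: [0.5089, 0.1987, 0.2879]
orientation: [-3.134, -0.206, -0.002]
contact_force: [0.0, -0.8, -0.4]
width: 0.0572
```

```bash
python3 - <<'E'
from h import *
st()
for n in("top","side"): cv2.imwrite(f"pics/{n}4.png",cams.grab_frame(n)[:,:,::-1])
a=np.hstack([cv2.resize(cv2.imread(f'pics/{n}4.png')[150:270,170:300],None,fx=3,fy=3) for n in('top','side')]);cv2.imwrite('pics/b4.png',a)
E
```

```text
t 4.9 pos [0.5089 0.1987 0.2879] tipz 0.0979 yaw 0.131 tilt [ 0.001  0.001 -1.   ] F [ 0.  -0.8 -0.4] w 0.057 q [0.25 0.53 1.87 0.   0.74 1.69]
```

View pics/b4.png

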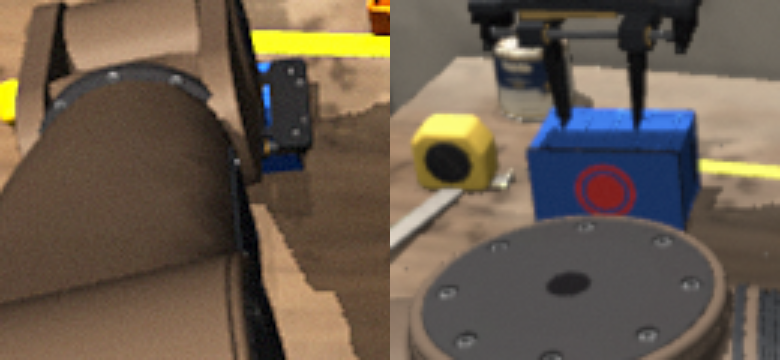

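The left crate lies tipped, and the stamp shows at about (605,188) in the mosaic. Lift and go to the right crate.

```bash
python3 - <<'E'
from h import *
rows([(.508,.198,.2,.131),(.47,.05,.2,.15),(.44,-.08,.2,.183),(.382,-.146,.2,.183)])
E
```

```text
[-0.01, -0.01, 0.0] [-0.01, 0.01, -2.04]
[-0.01, -0.01, -0.13] [-1.15, 2.84, -2.04]
[-0.01, -0.01, -0.37] [-2.09, 5.34, -2.05]
[-0.01, -0.01, -0.37] [-3.41, 6.5, -2.05]
```

Call:
send_rows --moves '[[[0,0,0,0,0,-1.0,0.6],[0,0,0,0,0,-2.0,0.6],[0,0,-0.05,-0.4,1.0,-2.05,0.6],[0,0,-0.1,-0.8,2.1,-2.05,0.6],[0,0,-0.2,-1.3,3.2,-2.05,0.6],[0,0,-0.3,-1.7,4.3,-2.05,0.6],[0,0,-0.37,-2.2,5.4,-2.05,0.6],[0,0,-0.37,-2.9,6.1,-2.05,0.6]]]'

```text
time: 6.0
ee_pos: [0.4038, -0.1247, 0.3901]
orientation: [-3.128, -0.286, -0.003]
contact_force: [0.3, -0.7, 0.9]
width: 0.0569
```

```bash
python3 - <<'E'
from h import *
st()
for n in("top","side"): cv2.imwrite(f"pics/{n}5.png",cams.grab_frame(n)[:,:,::-1])
a=np.hstack([cv2.imread(f'pics/{n}5.png')[100:350,150:540] for n in('top','side')]);cv2.imwrite('pics/b5.png',a)
rows([(.382,-.146,.18,.183),(.382,-.146,.072,.183)])
E
```

```text
t 6.0 pos [ 0.4038 -0.1247  0.3901] tipz 0.2001 yaw 0.183 tilt [ 0.002  0.001 -1.   ] F [ 0.3 -0.7  0.9] w 0.057 q [-0.46  0.22  2.04  0.    0.87  0.93]
[-0.01, -0.0, -0.03] [-0.48, 0.34, 0.4]
[-0.01, -0.0, -0.03] [-0.48, 0.34, 2.56]
```

View pics/b5.png

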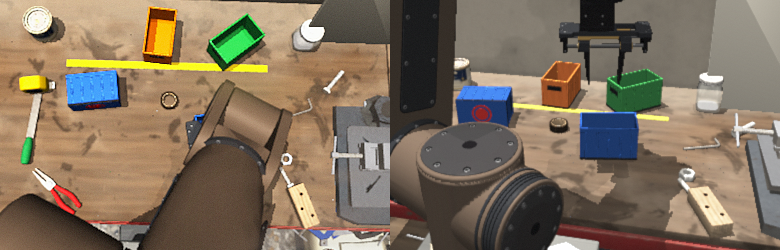

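The left crate lies on its far wall on the near side of the strip, at (93,90) in the mosaic. The right one is still upright.

Call:
send_rows --moves '[[[0,0,0,-0.3,0.25,0.1,0.6],[0,0,0,-0.5,0.35,0.5,0.6],[0,0,0,-0.5,0.35,1.5,0.6],[0,0,0,-0.5,0.35,2.4,0.6],[0,0,0,-0.5,0.35,2.55,0.6],[0,0,0,-0.5,0.35,2.55,0.6]]]'

```text
time: 6.85
ee_pos: [0.3814, -0.1466, 0.2631]
orientation: [-3.128, -0.281, -0.0]
contact_force: [-0.3, -0.0, 0.4]
width: 0.0568
```

```bash
python3 - <<'E'
from h import *
st()
th=np.array([0,.1,.2,.35,.5,.65,.8,.9,1.0,1.1]);far=np.array([.4875,-.1255]);yaw=.183;u=np.array([np.cos(yaw),np.sin(yaw)])
T=[]
for t in th:
    h=.072; a=-.076*np.cos(t)+h*np.sin(t)-.010; z=.076*np.sin(t)+h*np.cos(t)
    p=far+u*a; T.append((*p,z,yaw))
rows(T)
E
```

```text
t 6.85 pos [ 0.3814 -0.1466  0.2631] tipz 0.0731 yaw 0.18 tilt [ 0.     0.001 -1.   ] F [-0.3 -0.   0.4] w 0.057 q [-0.53  0.44  2.22  0.    0.49  0.86]
[-0.01, -0.0, -0.02] [0.44, -0.03, 0.02]
[-0.01, -0.0, -0.02] [0.59, -0.03, -0.12]
[-0.01, -0.0, -0.02] [0.76, -0.03, -0.25]
[-0.01, -0.0, -0.02] [1.03, -0.03, -0.41]
[-0.01, -0.0, -0.02] [1.32, -0.03, -0.53]
[-0.01, -0.0, -0.02] [1.62, -0.04, -0.6]
[-0.01, -0.0, -0.02] [1.94, -0.04, -0.63]
[-0.01, -0.0, -0.02] [2.15, -0.04, -0.62]
[-0.01, -0.0, -0.02] [2.35, -0.04, -0.59]
[-0.01, -0.0, -0.02] [2.56, -0.04, -0.55]
```

Call:
send_rows --moves '[[[0,0,0,0.2,-0.02,0,0.6],[0,0,0,0.4,-0.03,0,0.6],[0,0,0,0.5,-0.03,-0.03,0.6],[0,0,0,0.6,-0.03,-0.1,0.6],[0,0,0,0.75,-0.03,-0.2,0.6],[0,0,0,1.0,-0.03,-0.38,0.6]]]'

```text
time: 7.6
ee_pos: [0.4305, -0.1361, 0.2825]
orientation: [-3.127, -0.281, 0.001]
contact_force: [0.1, -0.6, -0.8]
width: 0.0571
```

```bash
python3 - <<'E'
from h import *
st()
for n in("side",): cv2.imwrite(f"pics/{n}6.png",cams.grab_frame(n)[:,:,::-1])
a=np.hstack([cv2.resize(cv2.imread(f'pics/{n}6.png')[130:290,290:490],None,fx=3,fy=3) for n in('side',)]);cv2.imwrite('pics/b6.png',a)
E
```

```text
t 7.6 pos [ 0.4305 -0.1361  0.2825] tipz 0.0925 yaw 0.179 tilt [-0.001  0.002 -1.   ] F [ 0.1 -0.6 -0.8] w 0.057 q [-0.45  0.44  2.1   0.    0.6   0.94]
```

View pics/b6.png

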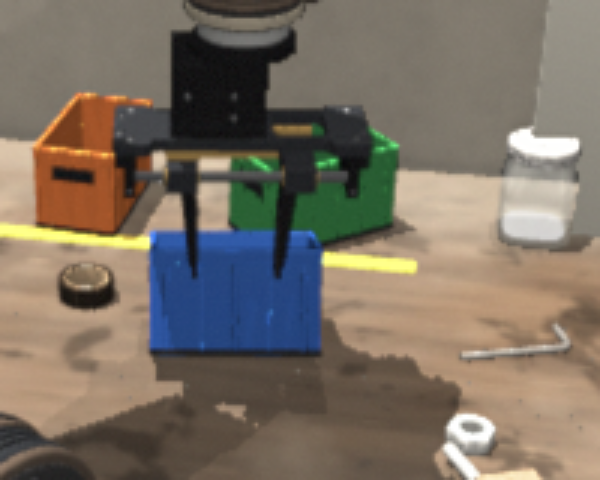

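Call:
send_rows --moves '[[[0,0,0,0.25,0,-0.12,0.6],[0,0,0,0.5,0,-0.19,0.6],[0,0,0,0.75,0,-0.22,0.6],[0,0,0,0.95,0,-0.22,0.6],[0,0,0,1.1,0,-0.2,0.6],[0,0,0,1.3,0,-0.15,0.6],[0,0,0,1.5,0,-0.1,0.6],[0,0,0,1.5,0,-0.1,0.6]]]'

```text
time: 8.65
ee_pos: [0.5064, -0.1227, 0.2883]
orientation: [-3.129, -0.282, -0.004]
contact_force: [-0.4, -0.4, 0.4]
width: 0.0571
```

```bash
python3 - <<'E'
from h import *
st()
for n in("side",): cv2.imwrite(f"pics/{n}7.png",cams.grab_frame(n)[:,:,::-1])
a=np.hstack([cv2.resize(cv2.imread(f'pics/{n}7.png')[130:290,290:490],None,fx=3,fy=3) for n in('side',)]);cv2.imwrite('pics/b7.png',a)
E
```

```text
t 8.65 pos [ 0.5064 -0.1227  0.2883] tipz 0.0983 yaw 0.18 tilt [ 0.002  0.001 -1.   ] F [-0.4 -0.4  0.4] w 0.057 q [-0.36  0.5   1.93  0.    0.7   1.02]
```

View pics/b7.png

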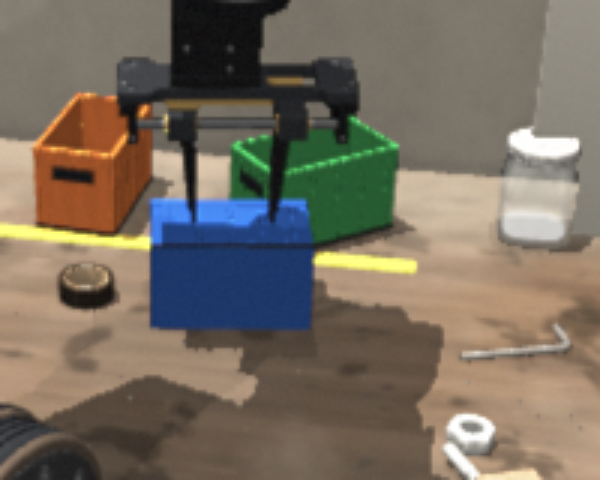

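The right crate is tipped and its underside is plain, so the left one is stamped. Measure the left crate from the unobstructed picture 5.

```bash
python3 - <<'E'
from h import *
im=cv2.imread('pics/top5.png')[:,:,::-1].copy()
for col in('blue','red'):
  for c in blobs(mask(im,col)):
    r=cv2.minAreaRect(c);b=cv2.boxPoints(r);print(col,np.round(r[0],1),np.round(r[1],1),[np.round(ray('top',p,.076)[:2],3).tolist() for p in b])
s=cv2.imread('pics/side5.png')[:,:,::-1].copy()
for c in blobs(mask(s,'red'),60):
    (x,y),_,_=cv2.fitEllipse(c); print('red side',x,y,ray('side',(x,y),.038))
cv2.imwrite('pics/c5.png',np.hstack([cv2.resize(i[150:230,200:300,::-1],None,fx=4,fy=4,interpolation=cv2.INTER_CUBIC) for i in (im,s)]))
rows([(.506,-.123,.2,.18),(.45,0,.2,.15),(.43,.13,.2,.13),(.43,.18,.2,.13)])
E
```

```text
blue [242.2 186.7] [29.9 51.9] [[0.573, 0.274], [0.591, 0.141], [0.512, 0.13], [0.495, 0.261]]
red [480.  356.9] [14.8 14.6] [[0.13, -0.378], [0.16, -0.398], [0.142, -0.428], [0.113, -0.408]]
red [211.1 302.8] [32.6  7.5] [[0.268, 0.296], [0.281, 0.284], [0.225, 0.225], [0.213, 0.237]]
red [218.4 294.6] [32.5  7.4] [[0.285, 0.282], [0.299, 0.271], [0.249, 0.206], [0.235, 0.217]]
red [560.5   8.5] [17. 71.] [[1.112, -0.566], [1.12, -0.77], [1.067, -0.766], [1.059, -0.563]]
red side 516.4719848632812 362.99505615234375 [ 0.10902967 -0.42170621  0.038     ]
red side 154.75904846191406 310.04864501953125 [0.10861016 0.22120987 0.038     ]
red side 121.92083740234375 348.3211669921875 [0.00702361 0.2254769  0.038     ]
red side 241.16464233398438 213.63499450683594 [0.4933893  0.19580946 0.038     ]
red side 513.6929931640625 11.682340621948242 [ 4.78009604 -0.9494658   0.038     ]
[-0.0, -0.01, -0.0] [0.0, 0.0, -2.03]
[-0.0, -0.01, 0.21] [-0.66, -2.62, -2.03]
[-0.0, -0.01, 0.36] [-0.59, -5.25, -2.03]
[-0.0, -0.01, 0.36] [-0.41, -6.23, -2.03]
```

View pics/c5.png

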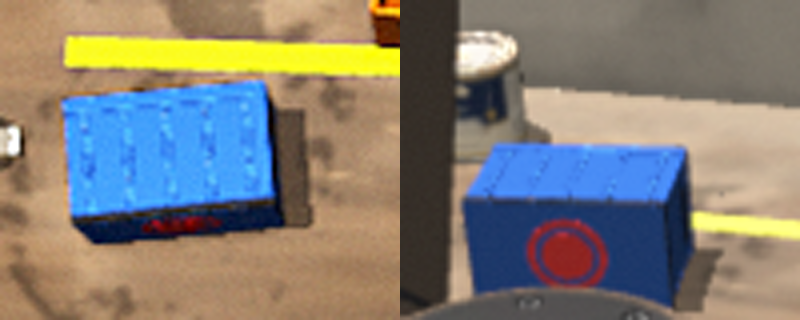

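```bash
python3 - <<'E'
from h import *
rows([(.506,-.123,.2,.18),(.48,0,.2,.1),(.44,.13,.2,.0),(.435,.196,.2,.0)])
E
```

```text
[-0.0, -0.01, -0.0] [0.0, 0.0, -2.03]
[-0.0, -0.01, 0.57] [-0.07, -2.51, -2.03]
[-0.0, -0.01, 1.29] [-0.39, -5.21, -2.03]
[-0.0, -0.01, 1.29] [-0.25, -6.53, -2.03]
```

Call:
send_rows --moves '[[[0,0,0,0,0,-1.0,0.6],[0,0,0,0,0,-2.0,0.6],[0,0,0.2,0,-1.0,-2.03,0.8],[0,0,0.5,-0.1,-2.1,-2.03,0.8],[0,0,0.8,-0.2,-3.2,-2.03,0.8],[0,0,1.1,-0.3,-4.3,-2.03,0.8],[0,0,1.3,-0.35,-5.4,-2.03,0.8],[0,0,1.3,-0.3,-6.4,-2.03,0.8]]]'

```text
time: 9.7
ee_pos: [0.4328, 0.1908, 0.3902]
orientation: [-3.141, 0.003, -0.003]
contact_force: [0.8, -0.4, 0.3]
width: 0.0759
```

```bash
python3 - <<'E'
from h import *
st()
for n in("top","side"): cv2.imwrite(f"pics/{n}8.png",cams.grab_frame(n)[:,:,::-1])
a=np.hstack([cv2.imread(f'pics/{n}8.png')[100:350,150:540] for n in('top','side')]);cv2.imwrite('pics/b8.png',a)
rows([(.435,.198,.2,0),(.435,.198,.018,.0)])
im=cv2.imread('pics/top8.png')[:,:,::-1].copy()
for c in blobs(mask(im,'blue')):
    r=cv2.minAreaRect(c);b=cv2.boxPoints(r);print(np.round(r[0],1),np.round(r[1],1),[np.round(ray('top',p,.076)[:2],3).tolist() for p in b])
s=cv2.imread('pics/side8.png')[:,:,::-1].copy()
for c in blobs(mask(s,'red'),60):
    (x,y),_,_=cv2.fitEllipse(c); print('red side',x,y,ray('side',(x,y),.038))
E
```

```text
t 9.7 pos [0.4328 0.1908 0.3902] tipz 0.2002 yaw -0.002 tilt [ 0.002  0.001 -1.   ] F [ 0.8 -0.4  0.3] w 0.076 q [0.28 0.29 1.94 0.   0.91 1.85]
[-0.01, -0.01, 0.01] [0.05, -0.11, 0.0]
[-0.01, -0.01, 0.01] [0.04, -0.11, 3.64]
[364.9 194.6] [35.9 51.9] [[0.567, -0.043], [0.591, -0.177], [0.497, -0.19], [0.474, -0.058]]
red side 100.31439971923828 370.6631774902344 [-0.0447068   0.23152395  0.038     ]
red side 501.098876953125 360.5943603515625 [ 0.10935058 -0.3982904   0.038     ]
red side 241.16665649414062 213.73764038085938 [0.49287965 0.19560848 0.038     ]
red side 514.3031005859375 11.55717658996582 [ 4.79025584 -0.95618138  0.038     ]
```

View pics/b8.png

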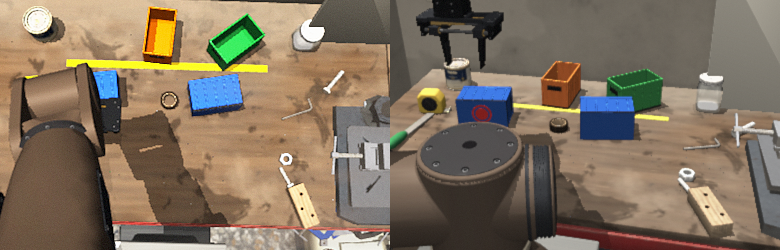

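Both crates lie on the near side; the right one is at (215,94) in the mosaic with a plain underside. Descend behind the left one.

Call:
send_rows --moves '[[[0,0,0,0.05,-0.1,1.0,0.8],[0,0,0,0.05,-0.1,2.0,0.8],[0,0,0,0.05,-0.1,3.0,0.8],[0,0,0,0.05,-0.1,3.5,0.8],[0,0,0,0.05,-0.1,3.6,0.8],[0,0,0,0.05,-0.1,3.6,0.8]]]'

```text
time: 10.55
ee_pos: [0.4357, 0.1973, 0.2106]
orientation: [-3.14, -0.003, -0.004]
contact_force: [-0.1, 0.5, 0.3]
width: 0.0764
```

```bash
python3 - <<'E'
from h import *
st()
rows([(.56,.197,.018,.0),(.638,.197,.018,.0)])
E
```

```text
t 10.55 pos [0.4357 0.1973 0.2106] tipz 0.0206 yaw 0.002 tilt [ 0.002  0.001 -1.   ] F [-0.1  0.5  0.3] w 0.076 q [0.29 0.6  2.09 0.   0.45 1.86]
[-0.01, -0.02, 0.01] [2.48, 0.01, 0.06]
[-0.01, -0.02, 0.01] [4.04, 0.01, 0.06]
```

Call:
send_rows --moves '[[[0,0,0,0.4,0,0.05,0.8],[0,0,0,0.8,0,0.05,0.8],[0,0,0,1.1,0,0.05,0.8],[0,0,0,1.4,0,0.05,0.8],[0,0,0,1.7,0,0.05,0.8],[0,0,0,2.0,0,0.05,0.8]]]'

```text
time: 11.3
ee_pos: [0.5366, 0.1975, 0.2084]
orientation: [-3.14, -0.003, -0.003]
contact_force: [-2.2, 0.2, 2.1]
width: 0.076
```

```bash
python3 - <<'E'
from h import *
st()
for n in("top","side"): cv2.imwrite(f"pics/{n}9.png",cams.grab_frame(n)[:,:,::-1])
a=np.hstack([cv2.resize(cv2.imread(f'pics/{n}9.png')[140:260,170:300],None,fx=3,fy=3) for n in('top','side')]);cv2.imwrite('pics/b9.png',a)
rows([(.638,.197,.018,.0)])
E
```

```text
t 11.3 pos [0.5366 0.1975 0.2084] tipz 0.0184 yaw 0.002 tilt [ 0.002  0.001 -1.   ] F [-2.2  0.2  2.1] w 0.076 q [0.24 0.68 1.86 0.   0.6  1.81]
[-0.01, -0.03, 0.01] [2.02, 0.01, 0.01]
```

View pics/b9.png

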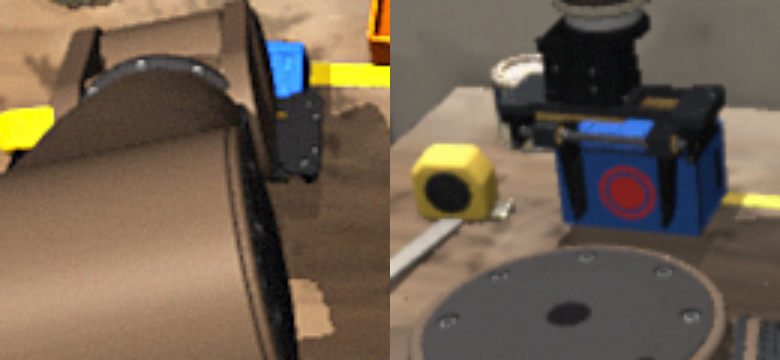

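Sliding upright with the stamp facing back; both fingers are on its face. Continue, slowing at the end.

Call:
send_rows --moves '[[[0,0,0,0.3,0,0,0.8],[0,0,0,0.6,0,0,0.8],[0,0,0,0.9,0,0,0.8],[0,0,0,1.2,0,0,0.8],[0,0,0,1.5,0,0,0.8],[0,0,0,1.75,0,0,0.8],[0,0,0,1.95,0,0,0.8],[0,0,0,2.0,0,0,0.8]]]'

```text
time: 12.4
ee_pos: [0.6376, 0.1975, 0.2086]
orientation: [-3.14, -0.002, -0.006]
contact_force: [-2.4, 0.1, 1.0]
width: 0.076
```

```bash
python3 - <<'E'
from h import *
st()
for n in("top","side"): cv2.imwrite(f"pics/{n}10.png",cams.grab_frame(n)[:,:,::-1])
a=np.hstack([cv2.resize(cv2.imread(f'pics/{n}10.png')[120:240,170:300],None,fx=3,fy=3) for n in('top','side')]);cv2.imwrite('pics/b10.png',a)
s=cv2.imread('pics/side10.png')[:,:,::-1].copy()
for c in blobs(mask(s,'red'),60):
    (x,y),_,_=cv2.fitEllipse(c); print('red side',x,y,ray('side',(x,y),.038))
E
```

```text
t 12.4 pos [0.6376 0.1975 0.2086] tipz 0.0186 yaw 0.001 tilt [ 0.004  0.001 -1.   ] F [-2.4  0.1  1. ] w 0.076 q [0.2  0.77 1.6  0.   0.76 1.77]
red side 98.89411163330078 366.4378662109375 [-0.03721498  0.2393535   0.038     ]
red side 502.7756042480469 360.8574523925781 [ 0.10931258 -0.40085921  0.038     ]
red side 513.7154541015625 11.605907440185547 [ 4.78620169 -0.95036569  0.038     ]
```

View pics/b10.png

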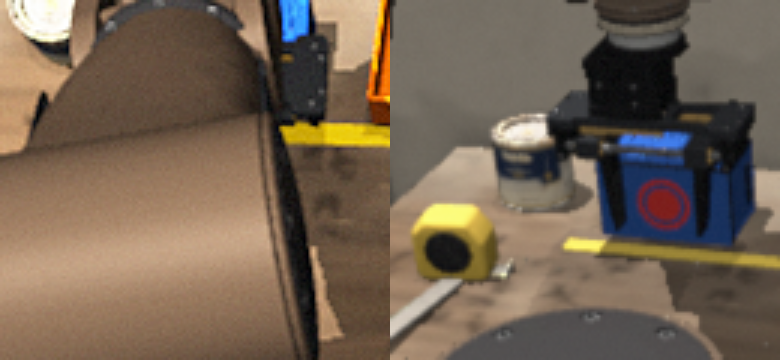

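The crate appears just past the strip, which shows below its bottom edge. Back off and measure with a clear view.

Call:
send_rows --moves '[[[0,0,0,-0.3,0,0,0.8],[0,0,0,-0.9,0,0,0.8],[0,0,0,-1.2,0,-0.5,0.8],[0,0,0,-1.2,0,-1.5,0.8],[0,0,0,-1.3,0,-2.6,0.8],[0,0,0,-1.5,0,-3.6,0.8],[0,0,0,-2.0,0.9,-4.0,0.8],[0,0,0,-2.5,1.9,-4.0,0.8]]]'

```text
time: 13.5
ee_pos: [0.5103, 0.1016, 0.4098]
orientation: [-3.14, -0.005, -0.013]
contact_force: [1.3, -0.4, 0.2]
width: 0.0762
```

Call:
send_rows --moves '[[[0,0,0,-0.2,1.0,0,0.8],[0,0,0,-0.4,2.0,0,0.8],[0,0,0,-0.6,3.0,0,0.8],[0,0,0,-0.6,4.0,0,0.8],[0,0,0,-0.6,5.0,0,0.8],[0,0,0,-0.6,5.0,0,0.8]]]'

```text
time: 14.25
ee_pos: [0.4807, -0.1509, 0.4091]
orientation: [-3.14, 0.001, -0.014]
contact_force: [-0.1, -0.0, 0.2]
width: 0.0758
```

```bash
python3 - <<'E'
from h import *
st()
for n in("top","side"): cv2.imwrite(f"pics/{n}11.png",cams.grab_frame(n)[:,:,::-1])
im=cv2.imread('pics/top11.png')[:,:,::-1].copy()
for c in blobs(mask(im,'blue')):
    r=cv2.minAreaRect(c);b=cv2.boxPoints(r);print(np.round(r[0],1),np.round(r[1],1),[np.round(ray('top',p,.076)[:2],3).tolist() for p in b],'z0',[np.round(ray('top',p,0)[:2],3).tolist() for p in b])
s=cv2.imread('pics/side11.png')[:,:,::-1].copy()
for c in blobs(mask(s,'red'),60):
    (x,y),_,_=cv2.fitEllipse(c); print('red side',x,y,ray('side',(x,y),.038))
for c in blobs(mask(im,'yellow'),60):
    r=cv2.minAreaRect(c);print('yel',[np.round(ray('top',p,0)[:2],3).tolist() for p in cv2.boxPoints(r)])
for c in blobs(mask(im,'orange'),100)+blobs(mask(im,'green'),100): print('og',np.round(cv2.minAreaRect(c)[0],1))
cv2.imwrite('pics/c11.png',np.hstack([cv2.resize(im[110:210,200:300,::-1],None,fx=4,fy=4,interpolation=cv2.INTER_CUBIC),cv2.resize(s[140:240,200:300,::-1],None,fx=4,fy=4,interpolation=cv2.INTER_CUBIC)]))
cv2.imwrite('pics/w11.png',np.hstack([x[90:340,130:530,::-1] for x in (im,s)]))
E
```

```text
t 14.25 pos [ 0.4807 -0.1509  0.4091] tipz 0.2191 yaw -0.001 tilt [ 0.009  0.001 -1.   ] F [-0.1 -0.   0.2] w 0.076 q [-0.44  0.31  1.85  0.01  0.97  1.13]
[345.5 197.1] [36.  13.3] [[0.57, -0.045], [0.573, -0.08], [0.478, -0.088], [0.475, -0.053]] z0 [[0.588, -0.049], [0.592, -0.086], [0.491, -0.094], [0.487, -0.058]]
[248. 150.] [ 8. 50.] [[0.651, 0.259], [0.655, 0.127], [0.633, 0.126], [0.629, 0.257]] z0 [[0.675, 0.276], [0.679, 0.135], [0.656, 0.134], [0.651, 0.274]]
[248.6 132. ] [51.7 31.9] [[0.651, 0.263], [0.74, 0.262], [0.733, 0.124], [0.644, 0.127]] z0 [[0.675, 0.28], [0.77, 0.279], [0.762, 0.132], [0.668, 0.135]]
red side 505.83929443359375 361.3115234375 [ 0.10930274 -0.40554925  0.038     ]
red side 151.91204833984375 310.29522705078125 [0.10688078 0.22616033 0.038     ]
red side 123.9341812133789 350.64373779296875 [0.00287807 0.21897208 0.038     ]
red side 513.9795532226562 11.599949836730957 [ 4.78674916 -0.95283298  0.038     ]
yel [[0.581, 0.419], [0.588, 0.363], [0.553, 0.356], [0.546, 0.413]]
yel [[0.616, 0.289], [0.637, 0.29], [0.639, -0.142], [0.618, -0.141]]
yel [[0.662, 0.048], [0.754, 0.042], [0.751, 0.001], [0.659, 0.008]]
og [310.1 134.9]
og [176.6 250.2]
og [384. 140.]
```

View pics/c11.png

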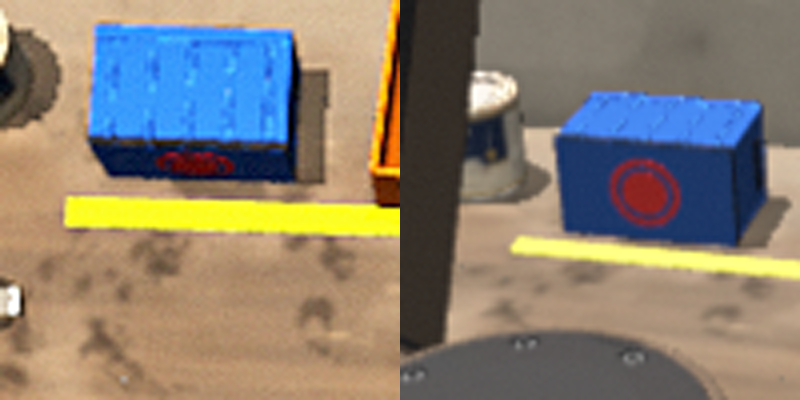

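View pics/w11.png

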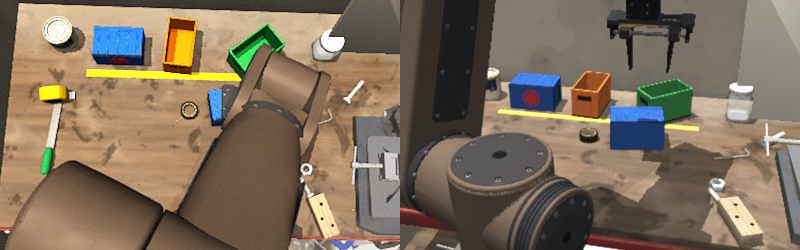

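The stamped crate's near bottom edge is at x≈0.651–0.656 and the strip's far edge is at ≈0.637–0.639. It is fully beyond by about 15 mm, and the other crate is on the near side. The arm is clear at a tip height of 0.22 m.

```bash
python3 - <<'E'
from h import *
print(robot.hand_in()); st()
E
```

```text
the job is handed in; nothing more can be done
None
the job is handed in; nothing more can be done
```

The job is done and handed in at about 14.3 s. I tipped the left crate first, then the right one; each lies on its far wall on the near side of the yellow strip. The left crate showed the red stamp and the right one's underside was plain, so I pushed the left crate straight ahead with two fingertips until it was past the strip.

My last checks, from both cameras with the arm backed off and touching nothing:
- **Stamped crate:** its near bottom edge is at x ≈ 0.651–0.656 m and the strip's far edge at ≈ 0.638 m, so it is fully beyond by about 15 mm. It sits square to the strip with the stamp facing the robot.
- **Other crate:** it lies with its far end at x ≈ 0.57–0.59 m, short of the strip's near edge at ≈ 0.617 m.
- **Surroundings:** the tape roll, tape measure and orange crate look where they started. So does the green crate, though the arm partly hid it in the last top view. The pliers and most of the hex key were also hidden, but the arm and fingers never went near either.
- **Forces:** contact readings were about 4 N or less.

One check failed: the stamp's colour detection returned nothing in the side view after the push, though the stamp is plainly visible in both pictures. I took the final position from the crate's edges instead.

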